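Make up a cleaning kit and a bonding kit for the ceramics bench

ROBOT

A 6-joint arm with a two-finger parallel gripper is mounted at the origin on the work surface; the furniture and walls round the work are solid. World frame = base frame: x ahead of the robot, y to its left, z up, the work surface at z = 0. Lengths are in mm, angles in rad, forces in N, time in s.
With the tool pointing down it reaches from about 375 to 925 mm from the base axis. Payload 5.7 kg.
Tool frame: the origin (TCP) lies on the centre line of the jaws, within the pads' length; the fingertips stand 11 mm ahead of it and the grasp point (between the pads) lies 8 mm behind it; z points along the fingers, y is the line along which they close (so a half turn about z gives the same grasp; the last joint's range is limited). The gripper opens to 88 mm and grips with 3 to 60 N. Pads are 20 mm wide; open, the fingers measure 115 mm over their backs; the gripper's body (75 mm by 178 mm) begins 61 mm behind the grasp point.
Start: joints at [1.126, 0.359, 1.51, -0, 1.272, -0.115], TCP at [194.303, 567.631, 195.523] pointing down, gripper open.
Joint ranges: [-2.97, 2.97], [-1.01, 2.36], [0.21, 2.38], [-0.96, 4.11], [0.2, 2.71], [-2.98, 2.98]. Speed limits (rad/s): [2.39, 2.39, 3.14, 3.14, 3.14, 3.14].

INTERFACE

Orientations are given as a unit quaternion [x, y, z, w].
In Python, from bench import env, vision gives the robot as it stands.
- The arm moves only by the tool servo_tool, never from a script. Its argument "plan" is a list of rows, each an object of numbers: "x", "y", "z": the shift along the world's x, y, z in units of 0.03 m (1.0 is 0.03 m); "wx", "wy", "wz": the turn, a rotation vector about the world's x, y, z in units of 0.1 rad (1.0 is 0.1 rad); "hand": the closure, from 0 (fully open) to 1 (shut). A call has 1 to 8 rows; each row shifts and turns the commanded pose from where the row before left it; what a row does not reach is not made up. A row lasts 1/12 s, in which the tool goes at most 41.7 mm and 7.16 degrees, less where a joint would pass 70% of its speed; a pose out of reach is approached as far as the arm can. A call with a number of a shift or a turn outside -1 to 1 is refused whole. A call with a gripper value outside its range is refused whole. The fingers move at their own pace and stop on an object; "squeeze" is the grip in N (left out, the last holds). Time passes only in rows, so rows that do not move let the fingers close. It gives the time, the measured TCP pose, the force, the opening and the grip force at its end, in the units of the state.
- env.get_state(): the state, without advancing time (a new reading comes with each control period).
- vision.snapshot(name): name is "scene" or "top"; returns (picture, depth): 384x512x3 uint8, blue, green, red; 384x512 float32, mm along the optical axis (not along the pixel's ray), 0 where there is no reading.
- vision.camera_model(name): a dict with "mtx" (3x3 intrinsics, pixels), "R" (3x3) and "t" (3): a world point X has camera coordinates R X + t. Camera axes: x right, y down, z forward; pixel columns grow to the right and rows downward; lengths in mm; the calibration is good to about 2 mm. A picture is of the moment at which its call begins. camera_model takes no time and is no camera call.
- env.sign_off(): hands the job in; it is judged then, once.
Trained networks look in the newest picture that a camera, given by its name, has taken for a name from the list of things; names that differ only in an ending like _2 or _b are one class to them, and where a whole thing is asked for, a point or a joint stands for the part that bears it (a point fixed in the world has none). Each returns a list of dicts, best first, with "confidence" (0 to 1); they miss things now and then, are a little off and sometimes report something else, mostly with a low value. They report only what shows in the picture. A call takes as long as a camera call. They do not tell look-alikes from the thing itself.
- vision.find_in(camera, label): "box" ([centre column, centre row, width, height] in pixels, round what is visible of it).
- vision.trace(camera, label): "mask" (384x512 bool, what is visible of it) and "box" ([centre column, centre row, width, height] in pixels, round what is visible of it).
- vision.spot_point(camera, label): "xy" ([column, row] in pixels: a listed point, or the origin of a listed thing).
The state is a dict: "t": time; "joint_positions": joint angles; "qvel": joint speeds; "joint_efforts": joint torques, N m; "tcp_pos": TCP position; "orientation": TCP orientation; "contact_force": force on the tool from outside, world axes, zero at the start; "torque": the same for the moment, N m; "gripper_width": opening from 0.0 (shut) to 1.0 (fully open); "finger_force": force on a finger pad.
Only numpy, scipy, OpenCV 4.12 (cv2) and the standard library are available. Lean on these libraries where they do the work, as an engineer would, in place of code of your own. Each camera call takes 0.05 s, during which the arm holds its last target. There are 200 camera calls.

TASK

Make up two kits from the stock on the long grey board: the cleaning kit in the blue tray takes the eraser, the red-capped pot and the brown bottle; the bonding kit in the yellow tray takes the loupe and the blue-capped bottle. Set each thing in the middle of its own printed outline (pot and bottles upright on the ring of their cap's colour, eraser and loupe flat, lengthwise along the grey rectangle), then let go of everything. Leave the cotton pot, the porcelain fragment and the roll of tape where they are.

Things in the scene. Friction and masses are not known exactly. Their poses are not given: they have to be found in the camera images.
- blue_tray: Blue-rimmed kit tray, 110 (x) by 175 mm (y), fixed. Origin on the bench under its centre, z up. Flat white floor 24 mm, rim (4 mm wide) 30 mm above the bench. Outlines printed on the floor, on its midline x = 0: grey rectangle for the eraser at y = -56 mm (long side along y), red ring for the red-capped pot at y = 0, black ring for the brown bottle at y = +56 mm.
- yellow_tray: Yellow-rimmed kit tray, 110 (x) by 175 mm (y), fixed. Origin on the bench under its centre, z up. Flat white floor 24 mm, rim (4 mm wide) 30 mm above the bench. Outlines printed on the floor, on its midline x = 0: grey rectangle for the loupe at y = -42 mm (long side along y), blue ring for the blue-capped bottle at y = +42 mm.
- brown_bottle: Brown bottle with a black cap, round: body 38 mm across up to 67 mm, 78 mm high with its 24 mm cap; about 85 g. Origin at the centre of its underside, z up through the cap. Stands upright on the long grey stock board (fixed, top 20 mm above the bench).
- red_pot: White round pot with a red cap, 48 mm across, 52 mm high, about 70 g. Origin at the centre of its underside, z up through the cap. Stands upright on the long grey stock board (fixed, top 20 mm above the bench).
- blue_cap_bottle: White round bottle with a blue cap: body 42 mm across up to 58 mm, narrowing at the top, 64 mm high with its 27 mm cap; about 75 g. Origin at the centre of its underside, z up through the cap. Stands upright on the long grey stock board (fixed, top 20 mm above the bench).
- eraser: Eraser block, half blue and half white, 21 mm (x) by 45 mm (y) by 12 mm high, about 20 g. Origin at the centre of its underside; lies flat, its long side along its y. Starts on the grey stock board, 20 mm above the bench.
- loupe: Folded loupe, a black case with rounded ends and a pale disc on top, 34 mm (x) by 45 mm (y) by 12 mm high, about 55 g. Origin at the centre of its underside; lies flat, its long side along its y. Starts on the grey stock board, 20 mm above the bench.
- cotton_pot: Bystander: white open pot, 68 mm across, 55 mm high, standing beyond the trays. Origin at the centre of its underside.
- sherd: Bystander: porcelain fragment with a blue top, 48 x 30 x 10 mm, lying left of the trays. Origin at the centre of its underside.
- tape: Bystander: roll of tan masking tape lying flat, 104 mm across, 25 mm high, left of the trays. Origin at the centre of its underside.
There are look-alikes about, which are no part of the job. Leave any purple look-alike of the brown_bottle alone.

How it is judged (in metres and radians):
At the end, for the whole second after the job is handed in: Each of the five things rests on its own tray's floor, its centre within 12 mm along and across the tray of its own outline's centre, upright or flat within 0.15 rad, eraser and loupe within 0.35 rad of the tray's long side (either way round), all at rest and released (x of eraser in the frame of blue_tray between -0.012 and 0.012 m and y of eraser in the frame of blue_tray between -0.068 and -0.044 m and z of eraser in the frame of blue_tray between 0.02 and 0.029 m and angle between each of eraser, red_pot, brown_bottle, loupe, blue_cap_bottle's own z axis and vertical below 0.15 rad and linear speed of each of eraser, red_pot, brown_bottle, loupe, blue_cap_bottle below 0.02 m/s and angular speed of each of eraser, red_pot, brown_bottle, loupe, blue_cap_bottle below 0.2 rad/s and angle between the y axis of eraser and the y axis of blue_tray, either way round below 0.35 rad and x of red_pot in the frame of blue_tray between -0.012 and 0.012 m and y of red_pot in the frame of blue_tray between -0.012 and 0.012 m and z of red_pot in the frame of blue_tray between 0.02 and 0.029 m and x of brown_bottle in the frame of blue_tray between -0.012 and 0.012 m and y of brown_bottle in the frame of blue_tray between 0.044 and 0.068 m and z of brown_bottle in the frame of blue_tray between 0.02 and 0.029 m and x of loupe in the frame of yellow_tray between -0.012 and 0.012 m and y of loupe in the frame of yellow_tray between -0.054 and -0.03 m and z of loupe in the frame of yellow_tray between 0.02 and 0.029 m and angle between the y axis of loupe and the y axis of yellow_tray, either way round below 0.35 rad and x of blue_cap_bottle in the frame of yellow_tray between -0.012 and 0.012 m and y of blue_cap_bottle in the frame of yellow_tray between 0.03 and 0.054 m and z of blue_cap_bottle in the frame of yellow_tray between 0.02 and 0.029 m); the robot touches nothing.
It fails at once if the cotton pot is shifted by more than 20 mm (distance of cotton_pot from where it was at the start of the episode above 0.02 m).
It fails at once if the porcelain fragment is shifted by more than 20 mm (distance of sherd from where it was at the start of the episode above 0.02 m).
It fails at once if the roll of tape is shifted by more than 20 mm (distance of tape from where it was at the start of the episode above 0.02 m).
It also fails if it takes over 120 s, if anything falls off the work surface, if the arm or the gripper's body presses on something with over 40 N, if the wrist force passes 120 N, or if a joint passes its speed limit or range.

## Working session

There is one attempt and no reset: what is moved stays moved. The work goes in short steps, Python scripts to look and compute and a tool call to move; the robot and the scene stay as the last step left them, time stands still between calls to the robot, and variables do not carry over. Pictures are saved under pics/ and viewed, at most 14 in all, crops included, and the job is handed in when it is done.

Besides the shell and the picture viewer there is one more tool, called after ">>>" as name([rows], argument=value, ...), one row to a line, values as JSON. servo_tool: Moves the arm, as the interface text tells. Shifts and turns lie within -1 to 1; 1 stands for 0.03 m of shift or 0.1 rad of turn. Its arguments: {"type":"object","properties":{"plan":{"type":"array","items":{"type":"object","properties":{"x":{"type":"number"},"y":{"type":"number"},"z":{"type":"number"},"wx":{"type":"number"},"wy":{"type":"number"},"wz":{"type":"number"},"hand":{"type":"number"}}}},"squeeze":{"type":"number"}},"required":["plan"]}

```bash
mkdir -p pics
cat > h.py <<'E'
import numpy as np, cv2
from bench import env, vision
def cloud(cam, dep):
    c=vision.camera_model(cam); K=np.array(c['mtx']);R=np.array(c['R']);t=np.array(c['t']).reshape(3)
    v,u=np.mgrid[0:384,0:512]
    P=np.stack([(u-K[0,2])/K[0,0]*dep,(v-K[1,2])/K[1,1]*dep,dep],-1)
    return (P-t)@R   # R^T (P-t)
E
python3 - <<'E'
from h import *
for cam in ['scene','top']:
    im,d=vision.snapshot(cam); cv2.imwrite(f'pics/{cam}0.png',im); W=cloud(cam,d); np.save(cam+'.npy',W)
    for l in ['brown_bottle','red_pot','blue_cap_bottle','eraser','loupe','blue_tray','yellow_tray','cotton_pot','sherd','tape']:
        for r in vision.trace(cam,l)[:3]:
            m=r['mask']&(d>0)
            if m.sum()<5: continue
            p=W[m]; z=np.percentile(p[:,2],95); q=p[p[:,2]>z-5]
            (c,s,a)=cv2.minAreaRect(q[:,:2].astype(np.float32))
            print(cam,l,round(r['confidence'],2),np.round(r['box']),'top z',round(z),'mid',np.round(c),np.round(s),round(a),m.sum())
print(env.get_state())
E
```

```text
scene brown_bottle 0.87 [324. 298.  22.  30.] top z 78 mid [ 337. -277.] [21. 21.] 58 437
scene brown_bottle 0.83 [336. 262.  18.  31.] top z 98 mid [ 431. -275.] [19. 25.] 78 405
scene red_pot 0.9 [300. 250.  24.  26.] top z 72 mid [ 436. -182.] [26. 29.] 57 396
scene blue_cap_bottle 0.52 [188. 197.  12.  20.] top z 83 mid [441. 153.] [22. 21.] 37 296
scene eraser 0.54 [256. 232.  18.  10.] top z 33 mid [440. -61.] [22. 44.] 13 158
scene loupe 0.52 [220. 220.  12.  16.] top z 33 mid [430.  43.] [46. 33.] 41 184
scene loupe 0.36 [301. 250.  19.  28.] top z 72 mid [ 435. -183.] [25. 28.] 48 375
scene blue_tray 0.74 [333. 208.  77.  56.] top z 30 mid [ 640. -188.] [190. 116.] 86 2260
scene yellow_tray 0.66 [253. 179.  63.  47.] top z 30 mid [639.  65.] [191. 114.] 85 1821
scene yellow_tray 0.25 [298. 250.  20.  26.] top z 72 mid [ 435. -182.] [25. 29.] 57 383
scene cotton_pot 0.78 [252. 146.  19.  25.] top z 54 mid [762. 140.] [68. 67.] 62 421
scene cotton_pot 0.26 [301. 249.  18.  25.] top z 72 mid [ 436. -182.] [26. 29.] 57 365
scene sherd 0.46 [175. 180.  13.  10.] top z 10 mid [526
[... 1478 characters left out ...]
ositions': array([ 1.12592482e+00,  3.58766285e-01,  1.51042540e+00, -1.93192050e-05,
        1.27248554e+00, -1.15105893e-01]), 'qvel': array([ 0.00090829, -0.00014822,  0.00048075,  0.00201529,  0.00013014,
        0.00053857]), 'joint_efforts': array([ 8.31235479e-05, -5.15355778e+01, -2.71129113e+01,  6.73353975e-02,
        2.48131435e-02, -2.43767374e-05]), 'tcp_pos': array([194.29178937, 567.62552172, 195.53317977]), 'orientation': array([ 1.64133928e-01,  9.86438063e-01, -4.31922705e-05, -2.81262708e-06]), 'contact_force': array([ 0.79334537, -0.36867977, -1.59637104]), 'torque': array([-0.03006132, -0.02995072,  0.01482872]), 'finger_force': 0.0, 'gripper_width': 1.0025780333580092}
```

Run:
```python
import cv2
a=cv2.imread('pics/top0.png');b=cv2.imread('pics/scene0.png')
cv2.imwrite('pics/a.png',cv2.resize(a[90:310,110:410],None,fx=2.66,fy=2.66,interpolation=cv2.INTER_CUBIC))
cv2.imwrite('pics/b.png',cv2.resize(b[110:330,120:400],None,fx=2.7,fy=2.7,interpolation=cv2.INTER_CUBIC))
```

```text
(no output)
```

View pics/a.png

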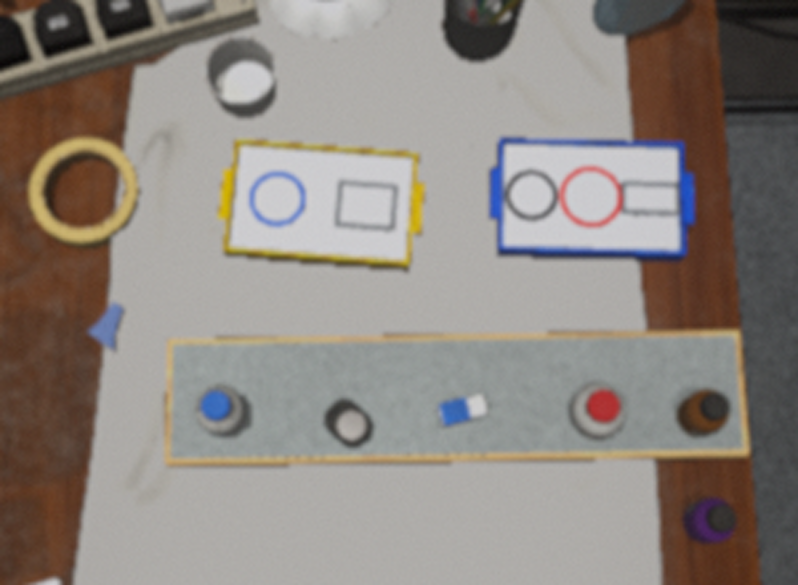

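View pics/b.png

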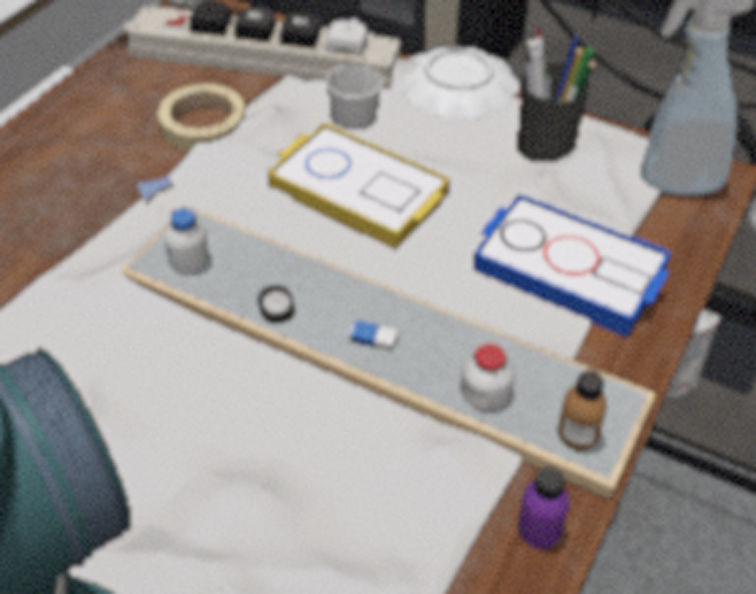

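Run:
```python
from h import *
for cam in ['scene','top']:
    im=cv2.imread(f'pics/{cam}0.png').astype(int); W=np.load(cam+'.npy'); b,g,r=im[...,0],im[...,1],im[...,2]
    x,y,z=W[...,0],W[...,1],W[...,2]
    def rect(m,n):
        mm=cv2.morphologyEx(m.astype(np.uint8),cv2.MORPH_OPEN,np.ones((2,2))).astype(bool) if n else m
        k,l,s,c=cv2.connectedComponentsWithStats(m.astype(np.uint8)); i=1+np.argmax(s[1:,4]); p=W[l==i]
        return np.round(np.array(cv2.minAreaRect(p[:,:2].astype(np.float32))[0]),1),np.round(cv2.minAreaRect(p[:,:2].astype(np.float32))[1]),round(cv2.minAreaRect(p[:,:2].astype(np.float32))[2],1),'z',np.round(np.median(p[:,2]),1),len(p)
    for n,(cx,cy) in dict(blue=(639,-188),yellow=(637,65)).items():
        near=(abs(x-cx)<75)&(abs(y-cy)<105)
        sat=im.max(-1)-im.min(-1)
        rim=near&(z>20)&((b-r>50)if n=='blue' else (r-b>60))
        print(cam,n,'rim',rect(rim,0))
        inn=near&(abs(x-cx)<50)&(abs(y-cy)<80)&(z>18)&(z<28)
        if n=='blue':
            print(' red',rect(inn&(r-b>25),0)); 
        else: print(' bluering',rect(inn&(b-r>25)&(y>65),0))
        dark=inn&(im.max(-1)<165)&(sat<40)
        print(' dark -y',rect(dark&(y<cy-25),0),' +y',rect(dark&(y>cy+25),0))
    brd=(abs(x-435)<60)&(abs(y)<80)
    e=(abs(x-439)<30)&(abs(y+60)<32)&(z>27); print(' eraser',rect(e,0))
    e=(abs(x-428)<32)&(abs(y-42)<32)&(z>27); print(' loupe',rect(e,0)); pts=W[e][:,:2]; c=pts-pts.mean(0); w,v=np.linalg.eigh(c.T@c); print(pts.mean(0),v[:,1],np.sqrt(w/len(c)))
    e=(abs(x-439)<32)&(abs(y+60)<32)&(z>27);pts=W[e][:,:2]; c=pts-pts.mean(0); w,v=np.linalg.eigh(c.T@c); print(pts.mean(0),v[:,1],np.sqrt(w/len(c)))
```

```text
scene blue rim (array([ 638.9, -193.9]), array([179., 113.]), 87.2, 'z', np.float64(26.6), 230)
 red (array([ 636.1, -190.6]), array([52., 60.]), 34.1, 'z', np.float64(24.6), 71)Traceback (most recent call last):
  File "<stdin>", line 19, in <module>
  File "<stdin>", line 7, in rect
    return _wrapfunc(a, 'argmax', axis=axis, out=out, **kwds)
    return bound(*args, **kwds)
ValueError: attempt to get argmax of an empty sequence
```

Run:
```python
from h import *
def mar(p):
    c,s,a=cv2.minAreaRect(p[:,:2].astype(np.float32)); return np.round(c,1),np.round(s),round(a,1),'z',round(float(np.median(p[:,2])),1),len(p)
for cam in ['scene','top']:
    im=cv2.imread(f'pics/{cam}0.png').astype(int); W=np.load(cam+'.npy'); b,g,r=im[...,0],im[...,1],im[...,2]
    x,y,z=W[...,0],W[...,1],W[...,2]
    for n,(cx,cy) in dict(blue=(638,-189),yellow=(637,65)).items():
        near=(abs(x-cx)<70)&(abs(y-cy)<105)
        fl=(near&(z>18)&(abs(b-r)<40)&(im.min(-1)>100)).astype(np.uint8)
        fl=cv2.morphologyEx(fl,cv2.MORPH_OPEN,np.ones((3,3)))
        print(cam,n,'floor',mar(W[fl>0]))
        inn=near&(abs(x-cx)<45)&(abs(y-cy)<75)
        k=(r-b>25) if n=='blue' else (b-r>25)
        print(' ring',mar(W[inn&k]))
    for n,c in dict(eraser=(439,-60),loupe=(428,42)).items():
        e=(abs(x-c[0])<32)&(abs(y-c[1])<32)&(z>27); p=W[e]; q=p[:,:2]-p[:,:2].mean(0); w,v=np.linalg.eigh(q.T@q/len(q))
        print(n,mar(p),p[:,:2].mean(0).round(1),'axis',v[:,1].round(2),np.sqrt(w).round(1))
```

```text
scene blue floor (array([ 639.9, -187.6]), array([170., 110.]), 86.6, 'z', 24.4, 1457)
 ring (array([ 638.7, -187.9]), array([60., 57.]), 64.5, 'z', 24.6, 77)
scene yellow floor (array([637.9,  65.4]), array([170., 110.]), 84.8, 'z', 24.1, 1193)
 ring (array([641.5, 104.6]), array([44., 51.]), 55.0, 'z', 23.6, 32)
eraser (array([439.7, -61.2]), array([22., 44.]), 12.7, 'z', 31.5, 116) [439.1 -60.7] axis [-0.21  0.98] [ 6.6 12.8]
loupe (array([430.8,  42.4]), array([46., 33.]), 46.1, 'z', 30.7, 141) [429.3  41. ] axis [0.7  0.71] [ 8.9 12. ]
top blue floor (array([ 644.4, -188.6]), array([166., 120.]), 87.2, 'z', 24.4, 2363)
 ring (array([ 637.2, -187.4]), array([62., 61.]), 17.9, 'z', 24.6, 199)
top yellow floor (array([635.7,  66.3]), array([166., 102.]), 84.4, 'z', 24.2, 2356)
 ring (array([638.9, 108.1]), array([53., 56.]), 88.4, 'z', 24.4, 179)
eraser (array([439.1, -60.9]), array([27., 46.]), 2.8, 'z', 32.0, 162) [437.9 -60.7] axis [-0.22  0.98] [ 6.1 12.8]
loupe (array([428.1,  42.3]), array([43., 32.]), 45.0, 'z', 31.7, 210) [428.1  42. ] axis [0.64 0.77] [ 8.6 11.7]
```

>>> servo_tool([
  {"x": 0.58, "y": -0.98, "wz": -0.89, "hand": 0},
  {"x": 0.58, "y": -0.98, "wz": -0.89, "hand": 0},
  {"x": 0.58, "y": -0.98, "wz": -0.89, "hand": 0},
  {"x": 0.58, "y": -0.98, "wz": -0.89, "hand": 0},
  {"x": 0.58, "y": -0.98, "wz": -0.89, "hand": 0},
  {"x": 0.58, "y": -0.98, "wz": -0.89, "hand": 0},
  {"x": 0.58, "y": -0.98, "wz": -0.89, "hand": 0},
], squeeze=20)

```text
invalid input
```

>>> servo_tool([
  {"x": 0.58, "y": -0.98, "z": 0, "wx": 0, "wy": 0, "wz": -0.89, "hand": 0},
  {"x": 0.58, "y": -0.98, "z": 0, "wx": 0, "wy": 0, "wz": -0.89, "hand": 0},
  {"x": 0.58, "y": -0.98, "z": 0, "wx": 0, "wy": 0, "wz": -0.89, "hand": 0},
  {"x": 0.58, "y": -0.98, "z": 0, "wx": 0, "wy": 0, "wz": -0.89, "hand": 0},
  {"x": 0.58, "y": -0.98, "z": 0, "wx": 0, "wy": 0, "wz": -0.89, "hand": 0},
  {"x": 0.58, "y": -0.98, "z": 0, "wx": 0, "wy": 0, "wz": -0.89, "hand": 0},
  {"x": 0.58, "y": -0.98, "z": 0, "wx": 0, "wy": 0, "wz": -0.89, "hand": 0},
], squeeze=20)

```text
t: 1.68
tcp_pos: [316.6, 360.4, 195.7]
orientation: [0.46, 0.888, 0.0, 0.0]
contact_force: [-0.3, 0.2, -0.3]
gripper_width: 0.996
finger_force: 0.0
```

>>> servo_tool([
  {"x": 0.58, "y": -0.98, "z": 0, "wx": 0, "wy": 0, "wz": -0.88, "hand": 0},
  {"x": 0.58, "y": -0.98, "z": 0, "wx": 0, "wy": 0, "wz": -0.88, "hand": 0},
  {"x": 0.58, "y": -0.98, "z": 0, "wx": 0, "wy": 0, "wz": -0.88, "hand": 0},
  {"x": 0.58, "y": -0.98, "z": 0, "wx": 0, "wy": 0, "wz": -0.88, "hand": 0},
  {"x": 0.58, "y": -0.98, "z": 0, "wx": 0, "wy": 0, "wz": -0.88, "hand": 0},
  {"x": 0.58, "y": -0.98, "z": -0.3, "wx": 0, "wy": 0, "wz": -0.88, "hand": 0},
  {"x": 0.6, "y": -0.98, "z": -0.6, "wx": 0, "wy": 0, "wz": -0.88, "hand": 0},
  {"x": 0, "y": 0, "z": -0.6, "wx": 0, "wy": 0, "wz": 0, "hand": 0},
])

```text
t: 2.35
tcp_pos: [443.3, 151.9, 151.1]
orientation: [0.709, 0.705, 0.002, 0.002]
contact_force: [0.6, 1.2, -0.4]
gripper_width: 1.003
finger_force: 0.0
```

>>> servo_tool([
  {"x": 0, "y": 0, "z": -0.5, "wx": 0, "wy": 0, "wz": 0, "hand": 0},
  {"x": 0, "y": 0, "z": 0, "wx": 0, "wy": 0, "wz": 0, "hand": 0},
])

```text
t: 2.52
tcp_pos: [436.7, 154.8, 133.2]
orientation: [0.707, 0.707, -0.002, -0.001]
contact_force: [-0.1, -0.9, 0.3]
gripper_width: 1.002
finger_force: 0.0
```

>>> servo_tool([
  {"x": 0, "y": 0, "z": -0.8, "wx": 0, "wy": 0, "wz": 0, "hand": 0},
  {"x": 0, "y": 0, "z": -0.8, "wx": 0, "wy": 0, "wz": 0, "hand": 0},
  {"x": 0, "y": 0, "z": -0.8, "wx": 0, "wy": 0, "wz": 0, "hand": 0},
  {"x": 0, "y": 0, "z": -0.6, "wx": 0, "wy": 0, "wz": 0, "hand": 0},
  {"x": 0, "y": 0, "z": 0, "wx": 0, "wy": 0, "wz": 0, "hand": 0.6},
  {"x": 0, "y": 0, "z": 0, "wx": 0, "wy": 0, "wz": 0, "hand": 1},
  {"x": 0, "y": 0, "z": 0, "wx": 0, "wy": 0, "wz": 0, "hand": 1},
  {"x": 0, "y": 0, "z": 0, "wx": 0, "wy": 0, "wz": 0, "hand": 1},
], squeeze=20)

```text
t: 3.18
tcp_pos: [439.8, 156.5, 47.0]
orientation: [0.706, 0.708, 0.001, 0.001]
contact_force: [0.0, 0.1, 0.4]
gripper_width: 0.736
finger_force: 0.0
```

>>> servo_tool([
  {"x": 0, "y": 0, "z": 0, "wx": 0, "wy": 0, "wz": 0, "hand": 1},
  {"x": 0, "y": 0, "z": 0, "wx": 0, "wy": 0, "wz": 0, "hand": 1},
  {"x": 0, "y": 0, "z": 0, "wx": 0, "wy": 0, "wz": 0, "hand": 1},
  {"x": 0, "y": 0, "z": 0, "wx": 0, "wy": 0, "wz": 0, "hand": 1},
  {"x": 0, "y": 0, "z": 0, "wx": 0, "wy": 0, "wz": 0, "hand": 1},
  {"x": 0, "y": 0, "z": 0, "wx": 0, "wy": 0, "wz": 0, "hand": 1},
], squeeze=20)

```text
t: 3.68
tcp_pos: [439.1, 156.1, 46.0]
orientation: [0.706, 0.708, 0.0, 0.0]
contact_force: [-0.4, -0.2, 5.0]
gripper_width: 0.468
finger_force: 20.0
```

>>> servo_tool([
  {"x": 0, "y": 0, "z": 0.7, "wx": 0, "wy": 0, "wz": 0, "hand": 1},
  {"x": 0.4, "y": -0.1, "z": 0.8, "wx": 0, "wy": 0, "wz": 0, "hand": 1},
  {"x": 0.8, "y": -0.2, "z": 0, "wx": 0, "wy": 0, "wz": 0, "hand": 1},
  {"x": 1, "y": -0.23, "z": 0, "wx": 0, "wy": 0, "wz": 0, "hand": 1},
  {"x": 1, "y": -0.23, "z": 0, "wx": 0, "wy": 0, "wz": 0, "hand": 1},
  {"x": 1, "y": -0.23, "z": 0, "wx": 0, "wy": 0, "wz": 0, "hand": 1},
  {"x": 1, "y": -0.23, "z": 0, "wx": 0, "wy": 0, "wz": 0, "hand": 1},
  {"x": 0.8, "y": -0.2, "z": 0, "wx": 0, "wy": 0, "wz": 0, "hand": 1},
])

```text
t: 4.35
tcp_pos: [620.3, 112.8, 90.0]
orientation: [0.707, 0.708, -0.0, 0.0]
contact_force: [0.8, 0.0, 0.4]
gripper_width: 0.468
finger_force: 20.0
```

>>> servo_tool([
  {"x": 0.5, "y": -0.1, "z": 0, "wx": 0, "wy": 0, "wz": 0, "hand": 1},
  {"x": 0.2, "y": -0.05, "z": 0, "wx": 0, "wy": 0, "wz": 0, "hand": 1},
  {"x": 0, "y": 0, "z": 0, "wx": 0, "wy": 0, "wz": 0, "hand": 1},
  {"x": 0, "y": 0, "z": 0, "wx": 0, "wy": 0, "wz": 0, "hand": 1},
  {"x": 0, "y": 0, "z": 0, "wx": 0, "wy": 0, "wz": 0, "hand": 1},
])

```text
t: 4.77
tcp_pos: [637.6, 109.2, 90.1]
orientation: [0.706, 0.708, -0.001, -0.001]
contact_force: [0.2, -1.0, -1.1]
gripper_width: 0.471
finger_force: 20.0
```

>>> servo_tool([
  {"x": 0.1, "y": -0.03, "z": -0.5, "wx": 0, "wy": 0, "wz": 0, "hand": 1},
  {"x": 0, "y": 0, "z": -0.5, "wx": 0, "wy": 0, "wz": 0, "hand": 1},
  {"x": 0, "y": 0, "z": -0.3, "wx": 0, "wy": 0, "wz": 0, "hand": 1},
  {"x": 0, "y": 0, "z": 0, "wx": 0, "wy": 0, "wz": 0, "hand": 1},
  {"x": 0, "y": 0, "z": 0, "wx": 0, "wy": 0, "wz": 0, "hand": 1},
  {"x": 0, "y": 0, "z": 0, "wx": 0, "wy": 0, "wz": 0, "hand": 1},
])

```text
t: 5.27
tcp_pos: [642.3, 108.3, 52.1]
orientation: [0.706, 0.708, 0.0, -0.0]
contact_force: [0.4, -0.6, -0.9]
gripper_width: 0.469
finger_force: 20.0
```

>>> servo_tool([
  {"x": 0, "y": 0, "z": -0.04, "wx": 0, "wy": 0, "wz": 0, "hand": 1},
  {"x": 0, "y": 0, "z": 0, "wx": 0, "wy": 0, "wz": 0, "hand": 0.4},
  {"x": 0, "y": 0, "z": 0, "wx": 0, "wy": 0, "wz": 0, "hand": 0.25},
  {"x": 0, "y": 0, "z": 0, "wx": 0, "wy": 0, "wz": 0, "hand": 0.25},
  {"x": 0, "y": 0, "z": 0, "wx": 0, "wy": 0, "wz": 0, "hand": 0.25},
  {"x": 0, "y": 0, "z": 0, "wx": 0, "wy": 0, "wz": 0, "hand": 0.25},
  {"x": 0, "y": 0, "z": 0, "wx": 0, "wy": 0, "wz": 0, "hand": 0.25},
])

```text
t: 5.85
tcp_pos: [642.5, 108.0, 50.4]
orientation: [0.706, 0.708, -0.0, -0.0]
contact_force: [0.2, -0.3, -0.9]
gripper_width: 0.752
finger_force: 0.0
```

>>> servo_tool([
  {"x": 0, "y": 0, "z": 0.8, "wx": 0, "wy": 0, "wz": 0, "hand": 0.25},
  {"x": 0, "y": 0, "z": 1, "wx": 0, "wy": 0, "wz": 0, "hand": 0.25},
  {"x": 0, "y": 0, "z": 0.8, "wx": 0, "wy": 0, "wz": 0, "hand": 0.25},
  {"x": -0.7, "y": -0.2, "z": 0.4, "wx": 0, "wy": 0, "wz": -0.76, "hand": 0.25},
  {"x": -1, "y": -0.3, "z": 0, "wx": 0, "wy": 0, "wz": -0.95, "hand": 0.1},
  {"x": -1, "y": -0.3, "z": 0, "wx": 0, "wy": 0, "wz": -0.95, "hand": 0.1},
  {"x": -1, "y": -0.3, "z": 0, "wx": 0, "wy": 0, "wz": -0.95, "hand": 0.1},
  {"x": -1, "y": -0.3, "z": 0, "wx": 0, "wy": 0, "wz": -0.95, "hand": 0.1},
])

```text
t: 6.52
tcp_pos: [500.1, 65.7, 140.4]
orientation: [0.849, 0.528, 0.0, 0.0]
contact_force: [-0.7, 1.1, -0.1]
gripper_width: 0.901
finger_force: 0.0
```

>>> servo_tool([
  {"x": -1, "y": -0.3, "z": -0.3, "wx": 0, "wy": 0, "wz": -0.95, "hand": 0.2},
  {"x": -0.9, "y": -0.3, "z": -0.6, "wx": 0, "wy": 0, "wz": -0.95, "hand": 0.25},
  {"x": -0.5, "y": -0.2, "z": -0.6, "wx": 0, "wy": 0, "wz": -0.95, "hand": 0.25},
  {"x": 0, "y": 0, "z": -0.6, "wx": 0, "wy": 0, "wz": -0.19, "hand": 0.25},
  {"x": 0, "y": 0, "z": 0, "wx": 0, "wy": 0, "wz": 0, "hand": 0.25},
  {"x": 0, "y": 0, "z": 0, "wx": 0, "wy": 0, "wz": 0, "hand": 0.25},
  {"x": 0, "y": 0, "z": 0, "wx": 0, "wy": 0, "wz": 0, "hand": 0.25},
])

```text
t: 7.1
tcp_pos: [431.0, 42.0, 78.1]
orientation: [0.918, 0.396, 0.001, 0.0]
contact_force: [0.3, -0.6, 0.7]
gripper_width: 0.748
finger_force: 0.0
```

>>> servo_tool([
  {"x": -0.06, "y": 0, "z": -0.6, "wx": 0, "wy": 0, "wz": 0, "hand": 0.25},
  {"x": 0, "y": 0, "z": -0.5, "wx": 0, "wy": 0, "wz": 0, "hand": 0.25},
  {"x": 0, "y": 0, "z": -0.34, "wx": 0, "wy": 0, "wz": 0, "hand": 0.25},
  {"x": 0, "y": 0, "z": 0, "wx": 0, "wy": 0, "wz": 0, "hand": 0.25},
  {"x": 0, "y": 0, "z": 0, "wx": 0, "wy": 0, "wz": 0, "hand": 0.4},
  {"x": 0, "y": 0, "z": 0, "wx": 0, "wy": 0, "wz": 0, "hand": 1},
  {"x": 0, "y": 0, "z": 0, "wx": 0, "wy": 0, "wz": 0, "hand": 1},
  {"x": 0, "y": 0, "z": 0, "wx": 0, "wy": 0, "wz": 0, "hand": 1},
])

```text
t: 7.77
tcp_pos: [428.6, 42.0, 34.9]
orientation: [0.919, 0.395, 0.001, 0.0]
contact_force: [-0.3, 0.2, -0.0]
gripper_width: 0.49
finger_force: 0.0
```

>>> servo_tool([
  {"x": 0, "y": 0, "z": 0, "wx": 0, "wy": 0, "wz": 0, "hand": 1},
  {"x": 0, "y": 0, "z": 0, "wx": 0, "wy": 0, "wz": 0, "hand": 1},
  {"x": 0, "y": 0, "z": 0, "wx": 0, "wy": 0, "wz": 0, "hand": 1},
  {"x": 0, "y": 0, "z": 0, "wx": 0, "wy": 0, "wz": 0, "hand": 1},
  {"x": 0, "y": 0, "z": 0, "wx": 0, "wy": 0, "wz": 0, "hand": 1},
  {"x": 0, "y": 0, "z": 0, "wx": 0, "wy": 0, "wz": 0, "hand": 1},
])

```text
t: 8.27
tcp_pos: [427.7, 42.0, 34.1]
orientation: [0.919, 0.395, -0.0, -0.0]
contact_force: [1.0, 0.6, 0.2]
gripper_width: 0.031
finger_force: 0.0
```

>>> servo_tool([
  {"x": 0, "y": 0, "z": 0, "wx": 0, "wy": 0, "wz": 0, "hand": 0.25},
  {"x": 0, "y": 0, "z": 1, "wx": 0, "wy": 0, "wz": 0, "hand": 0.25},
  {"x": 0, "y": 0, "z": 1, "wx": 0, "wy": 0, "wz": 0, "hand": 0.25},
  {"x": 0, "y": 0, "z": 1, "wx": 0, "wy": 0, "wz": 0, "hand": 0.25},
  {"x": 0, "y": -1, "z": 1, "wx": 0, "wy": 0, "wz": 0, "hand": 0.25},
  {"x": 0, "y": -1, "z": 1, "wx": 0, "wy": 0, "wz": 0, "hand": 0.25},
  {"x": 0, "y": -1, "z": 0.5, "wx": 0, "wy": 0, "wz": 0, "hand": 0.25},
  {"x": 0, "y": -1, "z": 0, "wx": 0, "wy": 0, "wz": 0, "hand": 0.25},
])

```text
t: 8.93
tcp_pos: [430.1, -78.8, 201.9]
orientation: [0.918, 0.396, 0.003, 0.002]
contact_force: [0.9, 0.2, -0.4]
gripper_width: 0.602
finger_force: 0.0
```

Run:
```python
from h import *
t,dt=vision.snapshot('top'); s,ds=vision.snapshot('scene'); np.save('top.npy',cloud('top',dt)); np.save('scene.npy',cloud('scene',ds))
cv2.imwrite('pics/top1.png',t); cv2.imwrite('pics/scene1.png',s)
a=cv2.resize(t[130:280,150:410],(780,450),interpolation=cv2.INTER_CUBIC);cv2.imwrite('pics/a1.png',a)
b=cv2.resize(s[130:310,130:390],(780,540),interpolation=cv2.INTER_CUBIC);cv2.imwrite('pics/b1.png',b)
for c in ['top','scene']: print([(r['confidence'],np.round(r['box'])) for r in vision.find_in(c,'loupe')])
```

```text
[(0.6, array([241., 249.,  15.,  17.]))]
[(0.69, array([220., 221.,  12.,  16.]))]
```

View pics/a1.png

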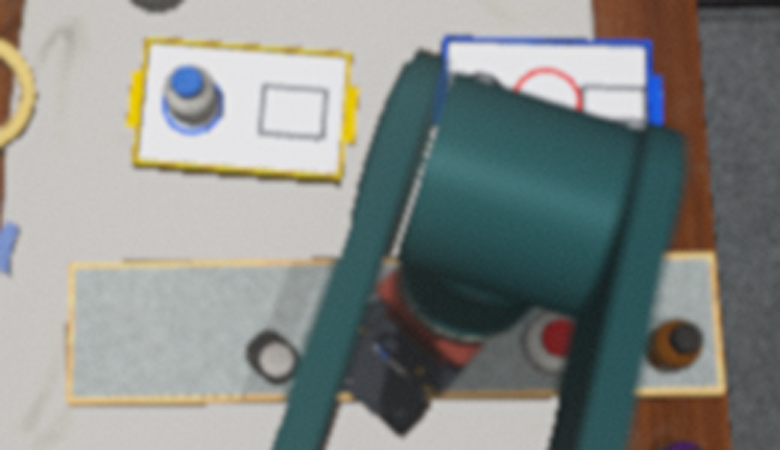

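View pics/b1.png

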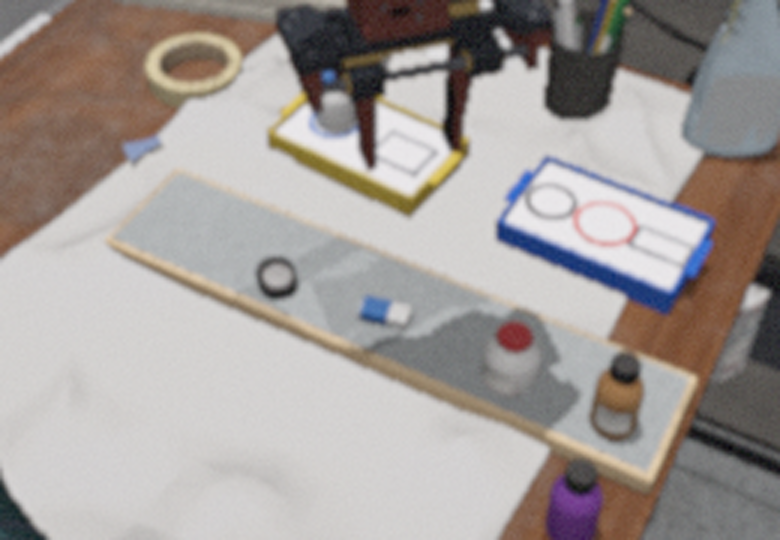

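Run:
```python
from h import *
for cam in ['scene','top']:
    W=np.load(cam+'.npy');x,y,z=W[...,0],W[...,1],W[...,2]
    im=cv2.imread(f'pics/{cam}1.png').astype(int)
    e=(abs(x-430)<45)&(abs(y-45)<38)&(z>27)&(z<45); p=W[e]; c,s,a=cv2.minAreaRect(p[:,:2].astype(np.float32))
    q=p[:,:2]-p[:,:2].mean(0); w,v=np.linalg.eigh(q.T@q/len(q))
    dk=(abs(x-430)<45)&(abs(y-45)<38)&(z>15)&(z<45)&(im.max(-1)<90); d=W[dk]
    print(cam,c,s,a,p[:,:2].mean(0),v[:,1],np.sqrt(w),'z pct',np.percentile(p[:,2],[5,25,50,75,95]), 'dark',d.mean(0),cv2.minAreaRect(d[:,:2].astype(np.float32)))
    e=(abs(x-640)<30)&(abs(y-108)<30)&(z>83)&(z<100);p=W[e]; print('cap',len(p),len(p) and p.mean(0))
```

```text
scene (430.43255615234375, 42.49640655517578) (46.07605743408203, 33.103309631347656) 43.13676071166992 [429.62459886  41.21426272] [-0.70788817 -0.70632452] [ 8.96755328 12.18185616] z pct [28.15797419 29.34377466 30.46308871 31.6188219  32.7364242 ] dark [417.41715984  32.12194351  27.09775191] ((421.3137512207031, 39.5022087097168), (36.53279113769531, 22.565126419067383), 77.85782623291016)
cap 11 [634.94853646 108.77707535  86.34669982]
top (438.2705383300781, 46.77261734008789) (65.19952392578125, 36.760108947753906) 21.610862731933594 [428.20380593  42.16064263] [-0.73141899 -0.68192834] [ 8.83261911 12.29422966] z pct [27.83885181 29.66041221 31.22220956 33.05642506 35.50176761] dark [427.44773709  42.94266158  29.68462884] ((425.5158386230469, 41.15260314941406), (41.45100784301758, 30.279766082763672), 43.960975646972656)
cap 94 [640.99944475 106.20047312  87.36654384]
```

>>> servo_tool([
  {"x": 0, "y": 1, "z": -0.3, "wx": 0, "wy": 0, "wz": 0, "hand": 0.3},
  {"x": 0, "y": 1, "z": -0.6, "wx": 0, "wy": 0, "wz": 0, "hand": 0.3},
  {"x": 0, "y": 1, "z": -0.8, "wx": 0, "wy": 0, "wz": 0, "hand": 0.3},
  {"x": 0, "y": 1, "z": -0.8, "wx": 0, "wy": 0, "wz": 0, "hand": 0.3},
  {"x": 0, "y": 0, "z": -1, "wx": 0, "wy": 0, "wz": 0, "hand": 0.3},
  {"x": 0, "y": 0, "z": -1, "wx": 0, "wy": 0, "wz": 0, "hand": 0.3},
  {"x": 0, "y": 0, "z": -0.8, "wx": 0, "wy": 0, "wz": 0, "hand": 0.3},
  {"x": 0, "y": 0, "z": -0.2, "wx": 0, "wy": 0, "wz": 0, "hand": 0.3},
])

```text
t: 9.8
tcp_pos: [423.6, 45.0, 29.7]
orientation: [0.918, 0.396, -0.003, -0.002]
contact_force: [-0.7, -0.5, -0.2]
gripper_width: 0.702
finger_force: 0.0
```

Run:
```python
from h import *
print(env.get_state()['tcp_pos'])
s,ds=vision.snapshot('scene'); W=cloud('scene',ds)
cv2.imwrite('pics/b2.png',cv2.resize(s[150:260,160:300],(764,600),interpolation=cv2.INTER_CUBIC))
t,dt=vision.snapshot('top'); W=cloud('scene',ds)
print(env.get_state()['tcp_pos'],env.get_state()['contact_force'])
x,y,z=W[...,0],W[...,1],W[...,2]
e=(abs(x-428)<60)&(abs(y-42)<60)&(z>33)&(z<60); p=W[e]; print(np.round(p[np.argsort(p[:,2])][::max(1,len(p)//25)]))
```

```text
[423.60344337  44.96211982  29.70611837]
[425.44527396  44.20259486  31.76742186] [ 0.543144   -0.38082776  0.66915938]
[[433.  43.  33.]
 [422.  33.  33.]
 [435.  54.  33.]
 [425.  35.  33.]
 [417.  48.  33.]
 [430.  47.  33.]
 [418.  40.  34.]
 [441.  57.  34.]
 [432.  36.  34.]
 [427.  45.  34.]
 [442.  33.  34.]
 [424.  43.  34.]
 [441.  42.  34.]
 [422.  45.  35.]
 [437.  39.  35.]
 [454.  30.  56.]
 [445.  12.  58.]
 [446.  10.  58.]
 [392.  61.  58.]
 [391.  63.  59.]
 [442.  14.  59.]
 [446.  22.  59.]
 [447.  11.  60.]
 [395.  60.  60.]]
```

View pics/b2.png

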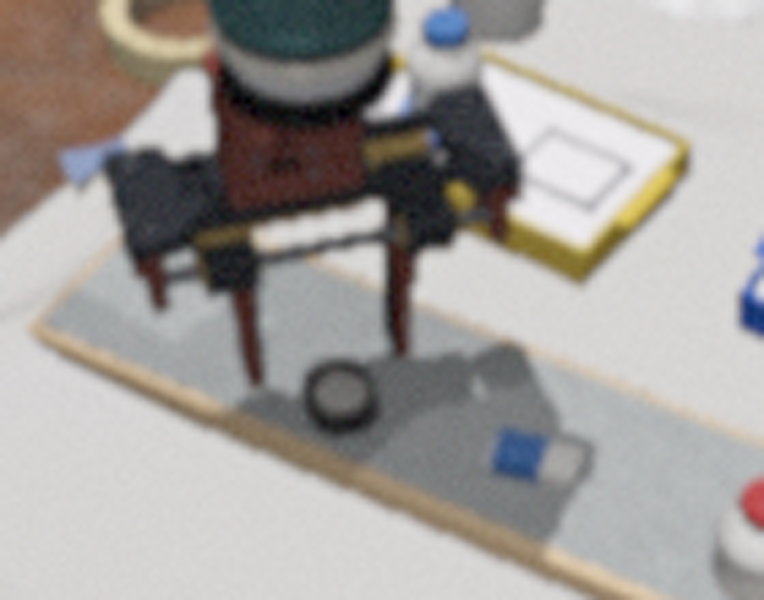

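Run:
```python
from h import *
c=vision.camera_model('scene');K,R,t=[np.array(c[k]) for k in('mtx','R','t')]
st=env.get_state(); T=st['tcp_pos']; print(T, st['orientation'])
a=np.deg2rad(-43.3); d=np.array([np.cos(a),np.sin(a),0])
for z in (20,40,56):
  for s in (-31,31):
    X=np.array([T[0],T[1],z])+s*d; p=K@(R@X+t.reshape(3)); print(z,s,X.round(),(p[:2]/p[2]).round(1))
```

```text
[425.44527396  44.20259486  31.76742186] [ 0.91829258  0.39589462 -0.00215148 -0.00124736]
20 -31 [403.  65.  20.] [208.8 226.6]
20 31 [448.  23.  20.] [231.5 221.5]
40 -31 [403.  65.  40.] [208.3 221.5]
40 31 [448.  23.  40.] [231.3 216.4]
56 -31 [403.  65.  56.] [207.9 217.2]
56 31 [448.  23.  56.] [231.1 212.2]
```

>>> servo_tool([
  {"x": 0.05, "y": 0, "z": -0.1, "wx": 0, "wy": 0, "wz": 0, "hand": 0.3},
  {"x": 0, "y": 0, "z": -0.1, "wx": 0, "wy": 0, "wz": 0, "hand": 0.3},
  {"x": 0, "y": 0, "z": -0.1, "wx": 0, "wy": 0, "wz": 0, "hand": 0.3},
  {"x": 0, "y": 0, "z": 0, "wx": 0, "wy": 0, "wz": 0, "hand": 0.3},
  {"x": 0, "y": 0, "z": 0, "wx": 0, "wy": 0, "wz": 0, "hand": 0.3},
])

```text
t: 10.32
tcp_pos: [429.6, 43.0, 24.5]
orientation: [0.919, 0.395, 0.0, 0.0]
contact_force: [-0.4, 0.3, -0.8]
gripper_width: 0.702
finger_force: 0.0
```

>>> servo_tool([
  {"x": 0, "y": 0, "z": 0, "wx": 0, "wy": 0, "wz": 0, "hand": 0.3},
  {"x": 0, "y": 0, "z": 0, "wx": 0, "wy": 0, "wz": 0, "hand": 0.3},
  {"x": 0, "y": 0, "z": 0, "wx": 0, "wy": 0, "wz": 0, "hand": 0.3},
  {"x": 0, "y": 0, "z": 0, "wx": 0, "wy": 0, "wz": 0, "hand": 0.3},
])

```text
t: 10.65
tcp_pos: [429.3, 43.1, 24.2]
orientation: [0.919, 0.395, 0.0, -0.0]
contact_force: [-0.5, 0.5, 1.0]
gripper_width: 0.701
finger_force: 0.0
```

>>> servo_tool([
  {"x": 0, "y": 0, "z": -0.13, "wx": 0, "wy": 0, "wz": 0, "hand": 0.3},
  {"x": 0, "y": 0, "z": -0.13, "wx": 0, "wy": 0, "wz": 0, "hand": 0.3},
  {"x": 0, "y": 0, "z": -0.13, "wx": 0, "wy": 0, "wz": 0, "hand": 0.3},
  {"x": 0, "y": 0, "z": 0, "wx": 0, "wy": 0, "wz": 0, "hand": 0.3},
  {"x": 0, "y": 0, "z": 0, "wx": 0, "wy": 0, "wz": 0, "hand": 0.3},
])

```text
t: 11.07
tcp_pos: [428.8, 43.1, 11.9]
orientation: [0.919, 0.395, -0.001, -0.0]
contact_force: [-0.7, -0.1, -0.4]
gripper_width: 0.703
finger_force: 0.0
```

Run:
```python
from h import *
s,ds=vision.snapshot('scene'); print(env.get_state()['tcp_pos'],env.get_state()['contact_force'])
cv2.imwrite('pics/b3.png',cv2.resize(s[180:250,180:280],(800,560),interpolation=cv2.INTER_CUBIC))
```

```text
[428.95369604  43.12009554  12.07405086] [-0.50963869  0.28649954 -0.49409767]
```

View pics/b3.png

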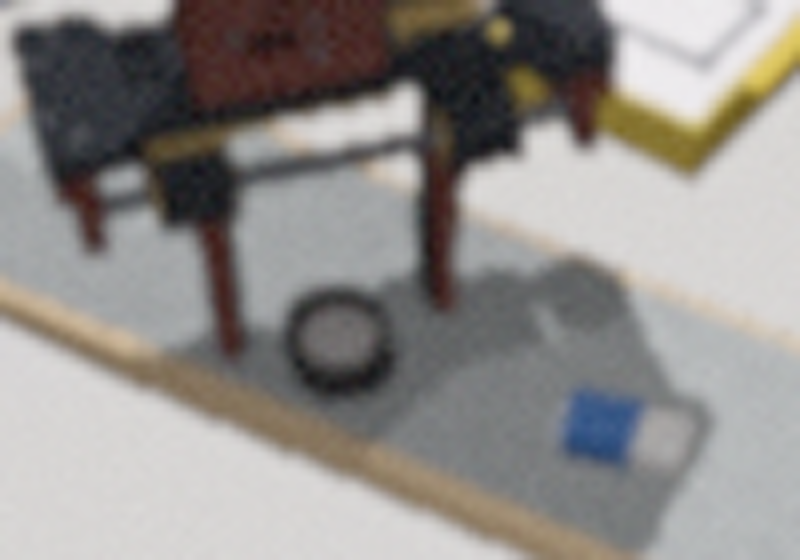

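>>> servo_tool([
  {"x": 0, "y": 0, "z": -0.1, "wx": 0, "wy": 0, "wz": 0, "hand": 0.3},
  {"x": 0, "y": 0, "z": -0.08, "wx": 0, "wy": 0, "wz": 0, "hand": 0.3},
  {"x": 0, "y": 0, "z": 0, "wx": 0, "wy": 0, "wz": 0, "hand": 0.3},
  {"x": 0, "y": 0, "z": 0, "wx": 0, "wy": 0, "wz": 0, "hand": 0.4},
  {"x": 0, "y": 0, "z": 0, "wx": 0, "wy": 0, "wz": 0, "hand": 1},
  {"x": 0, "y": 0, "z": 0, "wx": 0, "wy": 0, "wz": 0, "hand": 1},
  {"x": 0, "y": 0, "z": 0, "wx": 0, "wy": 0, "wz": 0, "hand": 1},
  {"x": 0, "y": 0, "z": 0, "wx": 0, "wy": 0, "wz": 0, "hand": 1},
])

```text
t: 11.78
tcp_pos: [429.3, 43.1, 7.0]
orientation: [0.919, 0.395, 0.0, -0.0]
contact_force: [0.1, -0.6, 0.9]
gripper_width: 0.355
finger_force: 0.0
```

>>> servo_tool([
  {"x": 0, "y": 0, "z": 0, "wx": 0, "wy": 0, "wz": 0, "hand": 1},
  {"x": 0, "y": 0, "z": 0, "wx": 0, "wy": 0, "wz": 0, "hand": 1},
  {"x": 0, "y": 0, "z": 0, "wx": 0, "wy": 0, "wz": 0, "hand": 1},
  {"x": 0, "y": 0, "z": 0, "wx": 0, "wy": 0, "wz": 0, "hand": 1},
])

```text
t: 12.12
tcp_pos: [429.2, 43.1, 7.0]
orientation: [0.919, 0.395, 0.0, -0.0]
contact_force: [-0.2, -0.3, -0.0]
gripper_width: 0.058
finger_force: 0.0
```

Run:
```python
from h import *
s,ds=vision.snapshot('scene'); print(env.get_state()['tcp_pos'],env.get_state()['contact_force'],env.get_state()['gripper_width'])
cv2.imwrite('pics/b4.png',cv2.resize(s[180:250,180:280],(800,560),interpolation=cv2.INTER_CUBIC))
W=cloud('scene',ds);x,y,z=W[...,0],W[...,1],W[...,2]
e=(abs(x-428)<40)&(abs(y-42)<40)&(z>27); p=W[e]; print(cv2.minAreaRect(p[p[:,2]<34][:,:2].astype(np.float32)))
q=p[p[:,2]>34]; print(np.round(q[np.argsort(q[:,2])][::max(1,len(q)//15)]))
```

```text
[429.20532908  43.11550313   6.96652491] [-0.39341302  0.90022748  0.32807116] 0.01771854438107127
((430.05096435546875, 41.00644302368164), (42.509944915771484, 31.686006546020508), 44.57288360595703)
[[418.  39.  34.]
 [394.  28. 126.]
 [402.  80. 149.]
 [406.  41. 167.]
 [392.  41. 205.]
 [399.  41. 221.]
 [403.  71. 250.]
 [412.  10. 268.]
 [394.  48. 287.]
 [394.  27. 305.]
 [399.  64. 323.]
 [406.  15. 339.]
 [398.  23. 356.]
 [410.  59. 374.]
 [391.  72. 402.]
 [397.  81. 440.]]
```

View pics/b4.png

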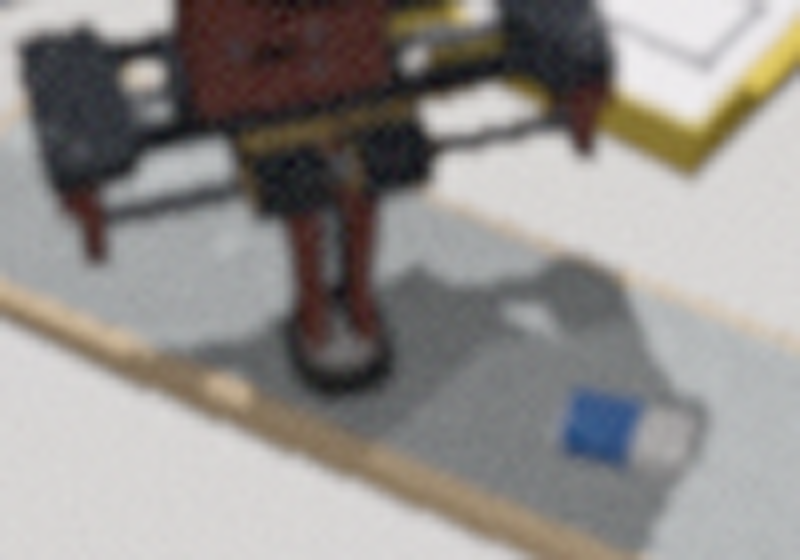

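>>> servo_tool([
  {"x": 0, "y": 0, "z": 0, "wx": 0, "wy": 0, "wz": 0, "hand": 0.35},
  {"x": 0, "y": 0, "z": 0, "wx": 0, "wy": 0, "wz": 0, "hand": 0.35},
  {"x": 0, "y": 0, "z": 0, "wx": 0, "wy": 0, "wz": 0, "hand": 0.35},
  {"x": 0, "y": 0, "z": 0, "wx": 0, "wy": 0, "wz": 0, "hand": 0.35},
  {"x": 0, "y": 0, "z": 0, "wx": 0, "wy": 0, "wz": 0, "hand": 0.35},
  {"x": 0, "y": 0, "z": 0, "wx": 0, "wy": 0, "wz": 0, "hand": 0.35},
  {"x": 0, "y": 0, "z": 0, "wx": 0, "wy": 0, "wz": 0, "hand": 0.35},
  {"x": 0, "y": 0, "z": 0, "wx": 0, "wy": 0, "wz": 0, "hand": 0.35},
])

```text
t: 12.83
tcp_pos: [429.2, 43.1, 7.0]
orientation: [0.919, 0.395, 0.0, -0.0]
contact_force: [0.7, 0.2, -0.7]
gripper_width: 0.589
finger_force: 0.0
```

>>> servo_tool([
  {"x": 0, "y": 0, "z": -0.08, "wx": 0, "wy": 0, "wz": 0, "hand": 0.35},
  {"x": 0, "y": 0, "z": -0.08, "wx": 0, "wy": 0, "wz": 0, "hand": 0.35},
  {"x": 0, "y": 0, "z": -0.08, "wx": 0, "wy": 0, "wz": 0, "hand": 0.35},
  {"x": 0, "y": 0, "z": 0, "wx": 0, "wy": 0, "wz": 0, "hand": 0.35},
  {"x": 0, "y": 0, "z": 0, "wx": 0, "wy": 0, "wz": 0, "hand": 0.35},
])

```text
t: 13.25
tcp_pos: [428.9, 43.1, -0.5]
orientation: [0.919, 0.395, -0.0, -0.0]
contact_force: [1.1, 0.2, 0.6]
gripper_width: 0.649
finger_force: 0.0
```

Still no contact; a little further in small steps.

>>> servo_tool([
  {"x": 0, "y": 0, "z": -0.06, "wx": 0, "wy": 0, "wz": 0, "hand": 0.35},
  {"x": 0, "y": 0, "z": -0.04, "wx": 0, "wy": 0, "wz": 0, "hand": 0.35},
  {"x": 0, "y": 0, "z": 0, "wx": 0, "wy": 0, "wz": 0, "hand": 0.35},
  {"x": 0, "y": 0, "z": 0, "wx": 0, "wy": 0, "wz": 0, "hand": 0.35},
])

```text
t: 13.58
tcp_pos: [429.1, 43.1, -3.3]
orientation: [0.919, 0.395, -0.0, -0.0]
contact_force: [0.0, -1.1, 0.8]
gripper_width: 0.648
finger_force: 0.0
```

>>> servo_tool([
  {"x": 0, "y": 0, "z": 0, "wx": 0, "wy": 0, "wz": 0, "hand": 1},
  {"x": 0, "y": 0, "z": 0, "wx": 0, "wy": 0, "wz": 0, "hand": 1},
  {"x": 0, "y": 0, "z": 0, "wx": 0, "wy": 0, "wz": 0, "hand": 1},
  {"x": 0, "y": 0, "z": 0, "wx": 0, "wy": 0, "wz": 0, "hand": 1},
  {"x": 0, "y": 0, "z": 0, "wx": 0, "wy": 0, "wz": 0, "hand": 1},
  {"x": 0, "y": 0, "z": 0, "wx": 0, "wy": 0, "wz": 0, "hand": 1},
  {"x": 0, "y": 0, "z": 0, "wx": 0, "wy": 0, "wz": 0, "hand": 1},
  {"x": 0, "y": 0, "z": 0, "wx": 0, "wy": 0, "wz": 0, "hand": 1},
])

```text
t: 14.25
tcp_pos: [429.3, 43.1, -3.2]
orientation: [0.919, 0.395, 0.0, -0.0]
contact_force: [-0.2, 0.6, 1.2]
gripper_width: 0.368
finger_force: 19.8
```

>>> servo_tool([
  {"x": 0, "y": 0, "z": 0.6, "wx": 0, "wy": 0, "wz": 0, "hand": 1},
  {"x": 0.2, "y": 0, "z": 0.7, "wx": 0, "wy": 0, "wz": 0.5, "hand": 1},
  {"x": 0.8, "y": -0.1, "z": 0, "wx": 0, "wy": 0, "wz": 0.85, "hand": 1},
  {"x": 1, "y": -0.1, "z": 0, "wx": 0, "wy": 0, "wz": 0.9, "hand": 1},
  {"x": 1, "y": -0.1, "z": 0, "wx": 0, "wy": 0, "wz": 0.9, "hand": 1},
  {"x": 1, "y": -0.1, "z": 0, "wx": 0, "wy": 0, "wz": 0.9, "hand": 1},
  {"x": 1, "y": -0.1, "z": 0, "wx": 0, "wy": 0, "wz": 0.9, "hand": 1},
  {"x": 0.8, "y": -0.1, "z": 0, "wx": 0, "wy": 0, "wz": 0.9, "hand": 1},
])

```text
t: 14.92
tcp_pos: [605.5, 24.9, 35.7]
orientation: [0.764, 0.645, 0.0, 0.0]
contact_force: [0.7, 0.4, -0.8]
gripper_width: 0.369
finger_force: 19.8
```

>>> servo_tool([
  {"x": 0.6, "y": 0, "z": 0, "wx": 0, "wy": 0, "wz": 0.75, "hand": 1},
  {"x": 0.4, "y": 0, "z": 0, "wx": 0, "wy": 0, "wz": 0, "hand": 1},
  {"x": 0, "y": 0, "z": 0, "wx": 0, "wy": 0, "wz": 0, "hand": 1},
  {"x": 0, "y": 0, "z": 0, "wx": 0, "wy": 0, "wz": 0, "hand": 1},
  {"x": 0, "y": 0, "z": 0, "wx": 0, "wy": 0, "wz": 0, "hand": 1},
  {"x": 0, "y": 0, "z": 0, "wx": 0, "wy": 0, "wz": 0, "hand": 1},
])

```text
t: 15.42
tcp_pos: [631.4, 25.3, 35.4]
orientation: [0.741, 0.672, -0.001, -0.001]
contact_force: [0.1, -0.0, -0.6]
gripper_width: 0.368
finger_force: 19.8
```

>>> servo_tool([
  {"x": 0.06, "y": 0, "z": -0.5, "wx": 0, "wy": 0, "wz": 0, "hand": 1},
  {"x": 0, "y": 0, "z": -0.4, "wx": 0, "wy": 0, "wz": 0, "hand": 1},
  {"x": 0, "y": 0, "z": -0.2, "wx": 0, "wy": 0, "wz": 0, "hand": 1},
  {"x": 0, "y": 0, "z": 0, "wx": 0, "wy": 0, "wz": 0, "hand": 1},
  {"x": 0, "y": 0, "z": 0, "wx": 0, "wy": 0, "wz": 0, "hand": 1},
  {"x": 0, "y": 0, "z": 0, "wx": 0, "wy": 0, "wz": 0, "hand": 1},
])

```text
t: 15.92
tcp_pos: [634.9, 25.1, 2.9]
orientation: [0.741, 0.672, -0.0, -0.0]
contact_force: [0.4, -0.4, 0.2]
gripper_width: 0.367
finger_force: 19.8
```

>>> servo_tool([
  {"x": 0, "y": 0, "z": -0.04, "wx": 0, "wy": 0, "wz": 0, "hand": 1},
  {"x": 0, "y": 0, "z": 0, "wx": 0, "wy": 0, "wz": 0, "hand": 1},
  {"x": 0, "y": 0, "z": 0, "wx": 0, "wy": 0, "wz": 0, "hand": 0.5},
  {"x": 0, "y": 0, "z": 0, "wx": 0, "wy": 0, "wz": 0, "hand": 0.32},
  {"x": 0, "y": 0, "z": 0, "wx": 0, "wy": 0, "wz": 0, "hand": 0.32},
  {"x": 0, "y": 0, "z": 0, "wx": 0, "wy": 0, "wz": 0, "hand": 0.32},
  {"x": 0, "y": 0, "z": 0, "wx": 0, "wy": 0, "wz": 0, "hand": 0.32},
])

```text
t: 16.5
tcp_pos: [635.1, 25.1, 1.7]
orientation: [0.741, 0.672, 0.0, 0.0]
contact_force: [0.4, 0.9, 0.4]
gripper_width: 0.666
finger_force: 0.0
```

>>> servo_tool([
  {"x": 0, "y": 0, "z": 0.8, "wx": 0, "wy": 0, "wz": 0, "hand": 0.35},
  {"x": 0, "y": 0, "z": 0.8, "wx": 0, "wy": 0, "wz": 0, "hand": 0.35},
  {"x": -0.7, "y": -0.3, "z": 0.2, "wx": 0, "wy": 0, "wz": 0.4, "hand": 0.35},
  {"x": -1, "y": -0.45, "z": 0, "wx": 0, "wy": 0, "wz": 0.5, "hand": 0.35},
  {"x": -1, "y": -0.45, "z": 0, "wx": 0, "wy": 0, "wz": 0.5, "hand": 0.35},
  {"x": -1, "y": -0.45, "z": 0, "wx": 0, "wy": 0, "wz": 0.5, "hand": 0.35},
  {"x": -1, "y": -0.45, "z": 0, "wx": 0, "wy": 0, "wz": 0.5, "hand": 0.35},
  {"x": -1, "y": -0.45, "z": 0, "wx": 0, "wy": 0, "wz": 0.5, "hand": 0.35},
])

```text
t: 17.17
tcp_pos: [462.7, -51.8, 55.7]
orientation: [0.635, 0.773, 0.0, 0.0]
contact_force: [-0.2, -1.1, 0.8]
gripper_width: 0.651
finger_force: 0.0
```

>>> servo_tool([
  {"x": -0.6, "y": -0.22, "z": 0, "wx": 0, "wy": 0, "wz": 0.24, "hand": 0.4},
  {"x": -0.24, "y": -0.1, "z": -0.2, "wx": 0, "wy": 0, "wz": 0, "hand": 0.4},
  {"x": 0, "y": 0, "z": -0.4, "wx": 0, "wy": 0, "wz": 0, "hand": 0.4},
  {"x": 0, "y": 0, "z": -0.4, "wx": 0, "wy": 0, "wz": 0, "hand": 0.4},
  {"x": 0, "y": 0, "z": 0, "wx": 0, "wy": 0, "wz": 0, "hand": 0.4},
  {"x": 0, "y": 0, "z": 0, "wx": 0, "wy": 0, "wz": 0, "hand": 0.4},
  {"x": 0, "y": 0, "z": 0, "wx": 0, "wy": 0, "wz": 0, "hand": 0.4},
])

```text
t: 17.75
tcp_pos: [439.7, -61.0, 25.7]
orientation: [0.627, 0.779, 0.0, 0.0]
contact_force: [0.1, -0.7, 0.1]
gripper_width: 0.601
finger_force: 0.0
```

>>> servo_tool([
  {"x": -0.02, "y": 0, "z": -0.4, "wx": 0, "wy": 0, "wz": 0, "hand": 0.4},
  {"x": 0, "y": 0, "z": -0.36, "wx": 0, "wy": 0, "wz": 0, "hand": 0.4},
  {"x": 0, "y": 0, "z": -0.2, "wx": 0, "wy": 0, "wz": 0, "hand": 0.4},
  {"x": 0, "y": 0, "z": 0, "wx": 0, "wy": 0, "wz": 0, "hand": 0.4},
  {"x": 0, "y": 0, "z": 0, "wx": 0, "wy": 0, "wz": 0, "hand": 0.4},
])

```text
t: 18.17
tcp_pos: [438.4, -60.9, -3.1]
orientation: [0.627, 0.779, -0.0, -0.0]
contact_force: [-0.5, 1.0, 0.1]
gripper_width: 0.599
finger_force: 0.0
```

>>> servo_tool([
  {"x": 0, "y": 0, "z": 0, "wx": 0, "wy": 0, "wz": 0, "hand": 1},
  {"x": 0, "y": 0, "z": 0, "wx": 0, "wy": 0, "wz": 0, "hand": 1},
  {"x": 0, "y": 0, "z": 0, "wx": 0, "wy": 0, "wz": 0, "hand": 1},
  {"x": 0, "y": 0, "z": 0, "wx": 0, "wy": 0, "wz": 0, "hand": 1},
  {"x": 0, "y": 0, "z": 0, "wx": 0, "wy": 0, "wz": 0, "hand": 1},
  {"x": 0, "y": 0, "z": 0, "wx": 0, "wy": 0, "wz": 0, "hand": 1},
  {"x": 0, "y": 0, "z": 0, "wx": 0, "wy": 0, "wz": 0, "hand": 1},
  {"x": 0, "y": 0, "z": 0, "wx": 0, "wy": 0, "wz": 0, "hand": 1},
], squeeze=15)

```text
t: 18.83
tcp_pos: [438.4, -61.0, -3.1]
orientation: [0.627, 0.779, 0.0, 0.0]
contact_force: [-0.5, -0.1, 3.7]
gripper_width: 0.226
finger_force: 15.0
```

>>> servo_tool([
  {"x": 0, "y": 0, "z": 0.6, "wx": 0, "wy": 0, "wz": 0, "hand": 1},
  {"x": 0.4, "y": -0.3, "z": 0.7, "wx": 0, "wy": 0, "wz": -0.2, "hand": 1},
  {"x": 0.9, "y": -0.8, "z": 0, "wx": 0, "wy": 0, "wz": -0.4, "hand": 1},
  {"x": 0.95, "y": -0.9, "z": 0, "wx": 0, "wy": 0, "wz": -0.4, "hand": 1},
  {"x": 0.95, "y": -0.9, "z": 0, "wx": 0, "wy": 0, "wz": -0.4, "hand": 1},
  {"x": 0.95, "y": -0.9, "z": 0, "wx": 0, "wy": 0, "wz": -0.4, "hand": 1},
  {"x": 0.95, "y": -0.9, "z": 0, "wx": 0, "wy": 0, "wz": -0.4, "hand": 1},
  {"x": 0.8, "y": -0.8, "z": 0, "wx": 0, "wy": 0, "wz": -0.4, "hand": 1},
])

```text
t: 19.5
tcp_pos: [616.9, -227.9, 35.6]
orientation: [0.723, 0.691, 0.0, 0.0]
contact_force: [-0.1, 0.3, -0.0]
gripper_width: 0.225
finger_force: 15.0
```

>>> servo_tool([
  {"x": 0.45, "y": -0.4, "z": 0, "wx": 0, "wy": 0, "wz": -0.12, "hand": 1},
  {"x": 0.2, "y": -0.2, "z": 0, "wx": 0, "wy": 0, "wz": 0, "hand": 1},
  {"x": 0, "y": 0, "z": 0, "wx": 0, "wy": 0, "wz": 0, "hand": 1},
  {"x": 0, "y": 0, "z": 0, "wx": 0, "wy": 0, "wz": 0, "hand": 1},
  {"x": 0, "y": 0, "z": 0, "wx": 0, "wy": 0, "wz": 0, "hand": 1},
  {"x": 0, "y": 0, "z": 0, "wx": 0, "wy": 0, "wz": 0, "hand": 1},
])

```text
t: 20.0
tcp_pos: [633.2, -242.5, 35.6]
orientation: [0.726, 0.687, -0.0, -0.001]
contact_force: [-0.1, 0.0, -0.6]
gripper_width: 0.229
finger_force: 15.0
```

>>> servo_tool([
  {"x": 0.02, "y": -0.03, "z": -0.5, "wx": 0, "wy": 0, "wz": 0, "hand": 1},
  {"x": 0, "y": 0, "z": -0.4, "wx": 0, "wy": 0, "wz": 0, "hand": 1},
  {"x": 0, "y": 0, "z": -0.24, "wx": 0, "wy": 0, "wz": 0, "hand": 1},
  {"x": 0, "y": 0, "z": 0, "wx": 0, "wy": 0, "wz": 0, "hand": 1},
  {"x": 0, "y": 0, "z": 0, "wx": 0, "wy": 0, "wz": 0, "hand": 1},
  {"x": 0, "y": 0, "z": 0, "wx": 0, "wy": 0, "wz": 0, "hand": 1},
])

```text
t: 20.5
tcp_pos: [635.0, -244.6, 1.4]
orientation: [0.727, 0.687, -0.0, -0.0]
contact_force: [-0.0, 0.1, -0.5]
gripper_width: 0.224
finger_force: 15.0
```

>>> servo_tool([
  {"x": 0, "y": 0, "z": 0, "wx": 0, "wy": 0, "wz": 0, "hand": 0.7},
  {"x": 0, "y": 0, "z": 0, "wx": 0, "wy": 0, "wz": 0, "hand": 0.4},
  {"x": 0, "y": 0, "z": 0, "wx": 0, "wy": 0, "wz": 0, "hand": 0.4},
  {"x": 0, "y": 0, "z": 0, "wx": 0, "wy": 0, "wz": 0, "hand": 0.4},
  {"x": 0, "y": 0, "z": 0, "wx": 0, "wy": 0, "wz": 0, "hand": 0.4},
])

```text
t: 20.92
tcp_pos: [635.4, -245.0, 1.7]
orientation: [0.727, 0.687, -0.0, 0.0]
contact_force: [-0.4, 0.4, 0.2]
gripper_width: 0.563
finger_force: 0.0
```

>>> servo_tool([
  {"x": 0, "y": 0, "z": 0.9, "wx": 0, "wy": 0, "wz": 0, "hand": 0.4},
  {"x": 0, "y": 0, "z": 0.9, "wx": 0, "wy": 0, "wz": 0, "hand": 0.3},
  {"x": -0.7, "y": 0.2, "z": 0.65, "wx": 0, "wy": 0, "wz": 0, "hand": 0.1},
  {"x": -1, "y": 0.3, "z": 0, "wx": 0, "wy": 0, "wz": 0, "hand": 0.1},
  {"x": -1, "y": 0.3, "z": 0, "wx": 0, "wy": 0, "wz": 0, "hand": 0.1},
  {"x": -1, "y": 0.3, "z": 0, "wx": 0, "wy": 0, "wz": 0, "hand": 0.1},
  {"x": -1, "y": 0.3, "z": 0, "wx": 0, "wy": 0, "wz": 0, "hand": 0.1},
  {"x": -1, "y": 0.3, "z": 0, "wx": 0, "wy": 0, "wz": 0, "hand": 0.1},
])

```text
t: 21.58
tcp_pos: [463.0, -193.4, 75.3]
orientation: [0.727, 0.687, 0.0, 0.0]
contact_force: [0.6, -0.4, 0.2]
gripper_width: 0.905
finger_force: 0.0
```

>>> servo_tool([
  {"x": -0.7, "y": 0.3, "z": 0, "wx": 0, "wy": 0, "wz": 0, "hand": 0.1},
  {"x": -0.27, "y": 0.1, "z": 0, "wx": 0, "wy": 0, "wz": 0, "hand": 0.1},
  {"x": 0, "y": 0, "z": 0, "wx": 0, "wy": 0, "wz": 0, "hand": 0.1},
  {"x": 0, "y": 0, "z": 0, "wx": 0, "wy": 0, "wz": 0, "hand": 0.1},
  {"x": 0, "y": 0, "z": 0, "wx": 0, "wy": 0, "wz": 0, "hand": 0.1},
])

```text
t: 22.0
tcp_pos: [437.6, -183.2, 75.5]
orientation: [0.727, 0.687, 0.0, 0.001]
contact_force: [-1.0, 0.2, 0.3]
gripper_width: 0.905
finger_force: 0.0
```

Descend to TCP ≈ 8 and grip.

>>> servo_tool([
  {"x": -0.05, "y": 0.03, "z": -0.7, "wx": 0, "wy": 0, "wz": 0, "hand": 0.1},
  {"x": 0, "y": 0, "z": -0.8, "wx": 0, "wy": 0, "wz": 0, "hand": 0.1},
  {"x": 0, "y": 0, "z": -0.7, "wx": 0, "wy": 0, "wz": 0, "hand": 0.1},
  {"x": 0, "y": 0, "z": 0, "wx": 0, "wy": 0, "wz": 0, "hand": 0.1},
  {"x": 0, "y": 0, "z": 0, "wx": 0, "wy": 0, "wz": 0, "hand": 0.1},
])

```text
t: 22.42
tcp_pos: [434.3, -181.2, 8.3]
orientation: [0.727, 0.687, -0.0, -0.001]
contact_force: [-0.4, 0.4, 0.7]
gripper_width: 0.902
finger_force: 0.0
```

>>> servo_tool([
  {"x": 0, "y": 0, "z": 0, "wx": 0, "wy": 0, "wz": 0, "hand": 1},
  {"x": 0, "y": 0, "z": 0, "wx": 0, "wy": 0, "wz": 0, "hand": 1},
  {"x": 0, "y": 0, "z": 0, "wx": 0, "wy": 0, "wz": 0, "hand": 1},
  {"x": 0, "y": 0, "z": 0, "wx": 0, "wy": 0, "wz": 0, "hand": 1},
  {"x": 0, "y": 0, "z": 0, "wx": 0, "wy": 0, "wz": 0, "hand": 1},
  {"x": 0, "y": 0, "z": 0, "wx": 0, "wy": 0, "wz": 0, "hand": 1},
  {"x": 0, "y": 0, "z": 0, "wx": 0, "wy": 0, "wz": 0, "hand": 1},
  {"x": 0, "y": 0, "z": 0, "wx": 0, "wy": 0, "wz": 0, "hand": 1},
], squeeze=20)

```text
t: 23.08
tcp_pos: [434.3, -181.3, 9.7]
orientation: [0.727, 0.687, 0.0, 0.001]
contact_force: [-0.4, -0.4, 5.4]
gripper_width: 0.541
finger_force: 20.0
```

>>> servo_tool([
  {"x": 0, "y": 0, "z": 0.6, "wx": 0, "wy": 0, "wz": 0, "hand": 1},
  {"x": 0.3, "y": 0, "z": 0.7, "wx": 0, "wy": 0, "wz": 0, "hand": 1},
  {"x": 0.8, "y": 0, "z": 0, "wx": 0, "wy": 0, "wz": 0, "hand": 1},
  {"x": 1, "y": -0.05, "z": 0, "wx": 0, "wy": 0, "wz": 0, "hand": 1},
  {"x": 1, "y": -0.05, "z": 0, "wx": 0, "wy": 0, "wz": 0, "hand": 1},
  {"x": 1, "y": -0.05, "z": 0, "wx": 0, "wy": 0, "wz": 0, "hand": 1},
  {"x": 1, "y": -0.05, "z": 0, "wx": 0, "wy": 0, "wz": 0, "hand": 1},
  {"x": 0.9, "y": -0.02, "z": 0, "wx": 0, "wy": 0, "wz": 0, "hand": 1},
])

```text
t: 23.75
tcp_pos: [615.3, -187.6, 48.0]
orientation: [0.727, 0.687, -0.0, 0.0]
contact_force: [-0.1, 0.6, -1.0]
gripper_width: 0.54
finger_force: 20.0
```

>>> servo_tool([
  {"x": 0.55, "y": 0, "z": 0, "wx": 0, "wy": 0, "wz": 0, "hand": 1},
  {"x": 0.2, "y": 0, "z": 0, "wx": 0, "wy": 0, "wz": 0, "hand": 1},
  {"x": 0, "y": 0, "z": 0, "wx": 0, "wy": 0, "wz": 0, "hand": 1},
  {"x": 0, "y": 0, "z": 0, "wx": 0, "wy": 0, "wz": 0, "hand": 1},
  {"x": 0, "y": 0, "z": 0, "wx": 0, "wy": 0, "wz": 0, "hand": 1},
  {"x": 0, "y": 0, "z": 0, "wx": 0, "wy": 0, "wz": 0, "hand": 1},
])

```text
t: 24.25
tcp_pos: [634.5, -187.4, 47.9]
orientation: [0.727, 0.687, -0.0, -0.001]
contact_force: [-0.7, -0.6, -0.8]
gripper_width: 0.543
finger_force: 20.0
```

>>> servo_tool([
  {"x": 0.06, "y": 0, "z": -0.5, "wx": 0, "wy": 0, "wz": 0, "hand": 1},
  {"x": 0, "y": 0, "z": -0.4, "wx": 0, "wy": 0, "wz": 0, "hand": 1},
  {"x": 0, "y": 0, "z": -0.24, "wx": 0, "wy": 0, "wz": 0, "hand": 1},
  {"x": 0, "y": 0, "z": 0, "wx": 0, "wy": 0, "wz": 0, "hand": 1},
  {"x": 0, "y": 0, "z": 0, "wx": 0, "wy": 0, "wz": 0, "hand": 1},
  {"x": 0, "y": 0, "z": 0, "wx": 0, "wy": 0, "wz": 0, "hand": 1},
])

```text
t: 24.75
tcp_pos: [637.5, -187.5, 13.6]
orientation: [0.727, 0.687, -0.0, -0.0]
contact_force: [-0.5, -0.8, -0.8]
gripper_width: 0.539
finger_force: 20.0
```

>>> servo_tool([
  {"x": 0, "y": 0, "z": 0, "wx": 0, "wy": 0, "wz": 0, "hand": 0.4},
  {"x": 0, "y": 0, "z": 0, "wx": 0, "wy": 0, "wz": 0, "hand": 0.22},
  {"x": 0, "y": 0, "z": 0, "wx": 0, "wy": 0, "wz": 0, "hand": 0.22},
  {"x": 0, "y": 0, "z": 0, "wx": 0, "wy": 0, "wz": 0, "hand": 0.22},
  {"x": 0, "y": 0, "z": 0, "wx": 0, "wy": 0, "wz": 0, "hand": 0.22},
  {"x": 0, "y": 0, "z": 0, "wx": 0, "wy": 0, "wz": 0, "hand": 0.22},
])

```text
t: 25.25
tcp_pos: [638.1, -187.6, 13.9]
orientation: [0.727, 0.687, -0.0, 0.0]
contact_force: [0.1, 0.4, -0.2]
gripper_width: 0.784
finger_force: 0.0
```

>>> servo_tool([
  {"x": 0, "y": 0, "z": 0.9, "wx": 0, "wy": 0, "wz": 0, "hand": 0.22},
  {"x": 0, "y": 0, "z": 1, "wx": 0, "wy": 0, "wz": 0, "hand": 0.22},
  {"x": 0, "y": 0, "z": 0.97, "wx": 0, "wy": 0, "wz": 0, "hand": 0.2},
  {"x": -0.9, "y": -0.35, "z": 0, "wx": 0, "wy": 0, "wz": 0, "hand": 0.2},
  {"x": -1, "y": -0.42, "z": 0, "wx": 0, "wy": 0, "wz": 0, "hand": 0.2},
  {"x": -1, "y": -0.42, "z": 0, "wx": 0, "wy": 0, "wz": 0, "hand": 0.2},
  {"x": -1, "y": -0.42, "z": 0, "wx": 0, "wy": 0, "wz": 0, "hand": 0.2},
  {"x": -1, "y": -0.42, "z": 0, "wx": 0, "wy": 0, "wz": 0, "hand": 0.2},
])

```text
t: 25.92
tcp_pos: [489.7, -248.7, 100.1]
orientation: [0.726, 0.687, -0.0, 0.0]
contact_force: [-0.0, -0.2, -0.1]
gripper_width: 0.8
finger_force: 0.0
```

>>> servo_tool([
  {"x": -1, "y": -0.42, "z": 0, "wx": 0, "wy": 0, "wz": 0, "hand": 0.2},
  {"x": -0.7, "y": -0.3, "z": 0, "wx": 0, "wy": 0, "wz": 0, "hand": 0.2},
  {"x": -0.33, "y": -0.13, "z": 0, "wx": 0, "wy": 0, "wz": 0, "hand": 0.2},
  {"x": 0, "y": 0, "z": 0, "wx": 0, "wy": 0, "wz": 0, "hand": 0.2},
  {"x": 0, "y": 0, "z": 0, "wx": 0, "wy": 0, "wz": 0, "hand": 0.2},
  {"x": 0, "y": 0, "z": 0, "wx": 0, "wy": 0, "wz": 0, "hand": 0.2},
])

```text
t: 26.42
tcp_pos: [431.6, -274.1, 100.2]
orientation: [0.727, 0.687, 0.0, 0.001]
contact_force: [0.1, -0.5, 1.0]
gripper_width: 0.802
finger_force: 0.0
```

>>> servo_tool([
  {"x": 0, "y": 0, "z": -0.8, "wx": 0, "wy": 0, "wz": 0, "hand": 0.2},
  {"x": 0, "y": 0, "z": -0.8, "wx": 0, "wy": 0, "wz": 0, "hand": 0.2},
  {"x": 0, "y": 0, "z": -0.7, "wx": 0, "wy": 0, "wz": 0, "hand": 0.2},
  {"x": 0, "y": 0, "z": -0.43, "wx": 0, "wy": 0, "wz": 0, "hand": 0.2},
  {"x": 0, "y": 0, "z": 0, "wx": 0, "wy": 0, "wz": 0, "hand": 0.2},
  {"x": 0, "y": 0, "z": 0, "wx": 0, "wy": 0, "wz": 0, "hand": 0.2},
])

```text
t: 26.92
tcp_pos: [430.9, -273.3, 17.5]
orientation: [0.726, 0.687, -0.0, -0.001]
contact_force: [-0.1, -0.0, 1.0]
gripper_width: 0.801
finger_force: 0.0
```

>>> servo_tool([
  {"x": 0, "y": 0, "z": 0, "wx": 0, "wy": 0, "wz": 0, "hand": 1},
  {"x": 0, "y": 0, "z": 0, "wx": 0, "wy": 0, "wz": 0, "hand": 1},
  {"x": 0, "y": 0, "z": 0, "wx": 0, "wy": 0, "wz": 0, "hand": 1},
  {"x": 0, "y": 0, "z": 0, "wx": 0, "wy": 0, "wz": 0, "hand": 1},
  {"x": 0, "y": 0, "z": 0, "wx": 0, "wy": 0, "wz": 0, "hand": 1},
  {"x": 0, "y": 0, "z": 0, "wx": 0, "wy": 0, "wz": 0, "hand": 1},
  {"x": 0, "y": 0, "z": 0, "wx": 0, "wy": 0, "wz": 0, "hand": 1},
  {"x": 0, "y": 0, "z": 0, "wx": 0, "wy": 0, "wz": 0, "hand": 1},
])

```text
t: 27.58
tcp_pos: [430.5, -274.3, 18.6]
orientation: [0.727, 0.687, 0.0, 0.0]
contact_force: [0.3, 0.5, 6.3]
gripper_width: 0.431
finger_force: 20.0
```

>>> servo_tool([
  {"x": 0, "y": 0, "z": 0.6, "wx": 0, "wy": 0, "wz": 0, "hand": 1},
  {"x": 0.1, "y": 0.4, "z": 0.7, "wx": 0, "wy": 0, "wz": 0, "hand": 1},
  {"x": 0.4, "y": 0.8, "z": 0, "wx": 0, "wy": 0, "wz": 0, "hand": 1},
  {"x": 0.5, "y": 0.9, "z": 0, "wx": 0, "wy": 0, "wz": 0, "hand": 1},
  {"x": 0.5, "y": 0.9, "z": 0, "wx": 0, "wy": 0, "wz": 0, "hand": 1},
  {"x": 0.6, "y": 0.8, "z": 0, "wx": 0, "wy": 0, "wz": 0, "hand": 1},
  {"x": 0.8, "y": 0.6, "z": 0, "wx": 0, "wy": 0, "wz": 0, "hand": 1},
  {"x": 1, "y": 0.34, "z": 0, "wx": 0, "wy": 0, "wz": 0, "hand": 1},
])

```text
t: 28.25
tcp_pos: [545.3, -128.9, 56.5]
orientation: [0.726, 0.687, -0.001, -0.002]
contact_force: [0.6, -0.5, -0.9]
gripper_width: 0.429
finger_force: 20.0
```

>>> servo_tool([
  {"x": 1, "y": 0, "z": 0, "wx": 0, "wy": 0, "wz": 0, "hand": 1},
  {"x": 1, "y": 0, "z": 0, "wx": 0, "wy": 0, "wz": 0, "hand": 1},
  {"x": 0.7, "y": 0, "z": 0, "wx": 0, "wy": 0, "wz": 0, "hand": 1},
  {"x": 0.42, "y": 0, "z": 0, "wx": 0, "wy": 0, "wz": 0, "hand": 1},
  {"x": 0, "y": 0, "z": 0, "wx": 0, "wy": 0, "wz": 0, "hand": 1},
  {"x": 0, "y": 0, "z": 0, "wx": 0, "wy": 0, "wz": 0, "hand": 1},
  {"x": 0, "y": 0, "z": 0, "wx": 0, "wy": 0, "wz": 0, "hand": 1},
  {"x": 0, "y": 0, "z": 0, "wx": 0, "wy": 0, "wz": 0, "hand": 1},
])

```text
t: 28.92
tcp_pos: [638.9, -131.7, 56.7]
orientation: [0.727, 0.687, -0.001, -0.001]
contact_force: [-0.4, -0.2, -0.7]
gripper_width: 0.431
finger_force: 20.0
```

Lower to TCP ≈ 23 and release.

>>> servo_tool([
  {"x": 0.04, "y": 0, "z": -0.5, "wx": 0, "wy": 0, "wz": 0, "hand": 1},
  {"x": 0, "y": 0, "z": -0.4, "wx": 0, "wy": 0, "wz": 0, "hand": 1},
  {"x": 0, "y": 0, "z": -0.22, "wx": 0, "wy": 0, "wz": 0, "hand": 1},
  {"x": 0, "y": 0, "z": 0, "wx": 0, "wy": 0, "wz": 0, "hand": 1},
  {"x": 0, "y": 0, "z": 0, "wx": 0, "wy": 0, "wz": 0, "hand": 1},
  {"x": 0, "y": 0, "z": 0, "wx": 0, "wy": 0, "wz": 0, "hand": 1},
])

```text
t: 29.42
tcp_pos: [641.4, -131.8, 23.3]
orientation: [0.727, 0.687, -0.0, -0.0]
contact_force: [0.3, -0.0, -0.5]
gripper_width: 0.427
finger_force: 20.0
```

>>> servo_tool([
  {"x": 0, "y": 0, "z": 0, "wx": 0, "wy": 0, "wz": 0, "hand": 0.5},
  {"x": 0, "y": 0, "z": 0, "wx": 0, "wy": 0, "wz": 0, "hand": 0.3},
  {"x": 0, "y": 0, "z": 0, "wx": 0, "wy": 0, "wz": 0, "hand": 0.3},
  {"x": 0, "y": 0, "z": 0, "wx": 0, "wy": 0, "wz": 0, "hand": 0.3},
  {"x": 0, "y": 0, "z": 0, "wx": 0, "wy": 0, "wz": 0, "hand": 0.3},
  {"x": 0, "y": 0, "z": 0, "wx": 0, "wy": 0, "wz": 0, "hand": 0.3},
])

```text
t: 29.92
tcp_pos: [642.0, -131.8, 23.6]
orientation: [0.727, 0.687, 0.0, 0.0]
contact_force: [-0.1, 0.6, -0.8]
gripper_width: 0.699
finger_force: 0.0
```

>>> servo_tool([
  {"x": 0, "y": 0, "z": 0.9, "wx": 0, "wy": 0, "wz": 0, "hand": 0.3},
  {"x": 0, "y": 0, "z": 1, "wx": 0, "wy": 0, "wz": 0, "hand": 0.3},
  {"x": 0, "y": 0, "z": 1, "wx": 0, "wy": 0, "wz": 0, "hand": 0.3},
  {"x": 0, "y": 0, "z": 1, "wx": 0, "wy": 0, "wz": 0, "hand": 0.3},
  {"x": -1, "y": 0, "z": 0.5, "wx": 0, "wy": 0, "wz": 0, "hand": 0.3},
  {"x": -1, "y": 0, "z": 0, "wx": 0, "wy": 0, "wz": 0, "hand": 0.3},
  {"x": -1, "y": 0, "z": 0, "wx": 0, "wy": 0, "wz": 0, "hand": 0.3},
  {"x": -1, "y": 0, "z": 0, "wx": 0, "wy": 0, "wz": 0, "hand": 0.3},
])

```text
t: 30.58
tcp_pos: [520.9, -131.7, 156.0]
orientation: [0.727, 0.687, 0.0, 0.001]
contact_force: [-0.7, 0.1, -0.2]
gripper_width: 0.698
finger_force: 0.0
```

>>> servo_tool([
  {"x": -1, "y": 0.5, "z": 0, "wx": 0, "wy": 0, "wz": 0, "hand": 0.3},
  {"x": -1, "y": 0.8, "z": 0, "wx": 0, "wy": 0, "wz": 0, "hand": 0.3},
  {"x": -0.5, "y": 1, "z": 0, "wx": 0, "wy": 0, "wz": 0, "hand": 0.3},
  {"x": 0, "y": 1, "z": 0, "wx": 0, "wy": 0, "wz": 0, "hand": 0.3},
  {"x": 0, "y": 0, "z": 0, "wx": 0, "wy": 0, "wz": 0, "hand": 0.3},
  {"x": 0, "y": 0, "z": 0, "wx": 0, "wy": 0, "wz": 0, "hand": 0.3},
])

```text
t: 31.08
tcp_pos: [446.8, -31.9, 155.8]
orientation: [0.726, 0.688, 0.0, 0.0]
contact_force: [0.3, -0.3, -0.4]
gripper_width: 0.699
finger_force: 0.0
```

Run:
```python
from h import *
ims=[]
for cam in ['top','scene']:
    im,d=vision.snapshot(cam); W=cloud(cam,d); x,y,z=W[...,0],W[...,1],W[...,2]
    ims.append(im[100:290,130:410] if cam=='top' else im[130:260,200:400])
    for n,(cx,cy,lo,r) in dict(eraser=(635,-244,28,32),loupe=(633,24,28,32),red=(638,-188,70,25),brown=(641,-132,95,25),blue=(641,108,82,25)).items():
        p=W[(abs(x-cx)<r)&(abs(y-cy)<r)&(z>lo)&(z<lo+14)]
        if len(p)>3:
            c,s,a=cv2.minAreaRect(p[:,:2].astype(np.float32)); print(cam,n,np.round(c,1),np.round(s),round(a),'off',np.round(np.array(c)-[cx,cy],1),'z',np.median(p[:,2]).round(1),len(p))
        else: print(cam,n,len(p))
cv2.imwrite('pics/f.png',np.vstack([cv2.resize(ims[0],(480,300),interpolation=cv2.INTER_CUBIC),cv2.resize(ims[1],(480,300),interpolation=cv2.INTER_CUBIC)]))
```

```text
top eraser [ 641.  -250.1] [65. 61.] 76 off [ 6.  -6.1] z 34.3 205
top loupe [639.4  48.2] [10. 50.] 73 off [ 6.4 24.2] z 30.3 16
top red [ 634.8 -187.4] [28. 29.] 26 off [-3.2  0.6] z 75.2 114
top brown [ 638.8 -131.6] [22. 22.] 48 off [-2.2  0.4] z 101.0 78
top blue [641.8 106.5] [25. 24.] 3 off [ 0.8 -1.5] z 87.6 94
scene eraser [ 634.8 -248.8] [53. 59.] 90 off [-0.2 -4.8] z 34.5 141
scene loupe [631.   20.7] [40. 41.] 51 off [-2.  -3.3] z 34.1 103
scene red [ 637.1 -187.7] [29. 29.] 60 off [-0.9  0.3] z 75.2 76
scene brown [ 640.5 -131.9] [24. 23.] 38 off [-0.5  0.1] z 100.9 55
scene blue 0
```

View pics/f.png

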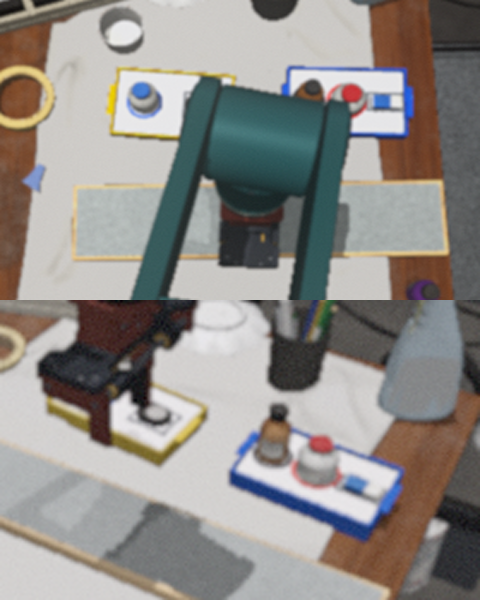

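```bash
python3 -c "
from bench import env
print(env.sign_off())"
```

```text
the job is handed in; nothing more can be done
None
```

Both kits are made up and handed in at about 31 s; the last pictures show the pot and both bottles upright within about 3 mm of their ring centres and the eraser and loupe lying on their grey rectangles (checked by eye only), and the hand-in returned no verdict.

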